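Offer up the gauge bracket to its hinge and hold it for the pin

ROBOT

A 7-joint arm with a two-finger parallel gripper is mounted at the origin on the work surface. World frame = base frame: x ahead of the robot, y to its left, z up, the work surface at z = 0. Lengths are in m, angles in degrees, forces in N, time in s.
With the tool pointing down it reaches from about 0.425 to 0.875 m from the base axis. Payload 4.7 kg.
Tool frame: the origin (TCP) lies on the front face of the gripper's body, between the roots of the fingers; the fingertips stand 70 mm ahead of it and the grasp point (between the pads) lies 51 mm ahead of it (tip_extent is the distance from the TCP to the fingertips, in m); z points along the fingers, y is the direction in which the jaws open and shut (so a half turn about z gives the same grasp; the last joint's range is limited). The gripper opens to 87 mm and grips with 3 to 60 N. Pads are 19 mm wide; open, the fingers measure 117 mm over their backs; the gripper's body (75 mm by 190 mm) begins 51 mm behind the grasp point.
Start: joints at [69.219, 18.392, -4.016, 83.108, 1.295, 78.541, -3.26], TCP at [0.239, -0.604, 0.292] pointing down, gripper open.
Joint ranges: [-163.93, 163.93], [-17.29, 119.83], [-79.2, 71.16], [3.27, 140.29], [-89.18, 269.18], [5.43, 117.66], [-154.24, 154.24]. Speed limits (degrees/s): [147.25, 147.25, 180, 180, 180, 180, 180].

INTERFACE

Orientations are given as [roll, pitch, yaw] about the fixed x, y, z axes, in that order (R = Rz(yaw) Ry(pitch) Rx(roll)).
In Python, from cell import * gives the robot as it stands.
- The arm moves only by the tool carry_out, never from a script. Its argument "increments" is text: rows parted by semicolons, each of 7 numbers parted by spaces: the opening, from 0 (shut) to 1 (fully open), then the shift along the tool's x, y, z in m, then the turn, a rotation vector about the tool's x, y, z in degrees. A call has 1 to 20 rows; each row shifts and turns the pose as measured when the row begins, along the tool's axes as they then stand; what a row does not reach is not made up. A row lasts 1/8 s, in which the tool goes at most 62.5 mm and 10.7 degrees, less where a joint would pass 70% of its speed; a pose out of reach is approached as far as the arm can. A call is refused whole if a number of a shift passes 0.0625 or a number of a turn 10.7, either way. A call with a gripper value outside its range is refused whole. The fingers move at their own pace and stop on an object; "force" is the grip in N (left out, the last holds). Time passes only in rows, so rows that do not move let the fingers close. It gives the time, the measured TCP pose, the force and the opening at its end, in the units of the state.
- get_obs(): the state, without advancing time (a new reading comes with each control period).
- read_camera(name): name is "side" or "top" or "wrist"; returns a dict with "img" (420x560x3 uint8, blue, green, red), "fx", "fy", "cx", "cy" (pixels), "world_from_camera" (4x4, takes a point from camera to world coordinates). Camera axes: x right, y down, z forward; pixel columns grow to the right and rows downward; lengths in m; the calibration is good to about 2 mm. A picture is of the moment at which its call begins. There is no depth.
- sign_off(): hands the job in, once; it reports no verdict.
Trained networks look in a picture, given as the dict that the camera call returned (one of the last four; its "shot" number tells which), for a name from the list of things; names that differ only in an ending like _2 or _b are one class to them, and where a whole thing is asked for, a point or a joint stands for the part that bears it (a point fixed in the world has none). Each returns a list of dicts, best first, with "confidence" (0 to 1); they miss things now and then, are a little off and sometimes report something else, mostly with a low value. They report only what shows in the picture. A call takes as long as a camera call. They do not tell look-alikes from the thing itself.
- masks_of(target, picture): "pixels" (420x560 bool, what is visible of it) and "bbox" ([left, top, right, bottom] in pixels, round what is visible of it).
The state is a dict: "time_s": time; "qpos": joint angles; "joint_velocities": joint speeds; "effort": joint torques, N m; "tool_pos": TCP position; "tool_rot": TCP orientation; "force": force on the tool from outside, world axes, zero at the start; "wrist_torque": the same for the moment, N m; "grip_width": finger opening in m.
Only numpy, scipy, OpenCV 4.12 (cv2) and the standard library are available. Lean on these libraries where they do the work, as an engineer would, in place of code of your own. Each camera call takes 0.05 s, during which the arm holds its last target.

TASK

Two cream gauge brackets lie on the worktop: pick up the one whose knuckle fits the gap in the hinge of the green test stand, bring its knuckle between the stand's two knuckles without forcing it, bracket level and pointing away from the stand, so that all three holes line up and the 6 mm hinge pin could slide straight through. Finish while still holding it there in the gripper, steady and in line, for a colleague to fit the pin; do not put it down or let go. Leave everything else undisturbed, the other bracket and the pin included.

Things in the scene. Friction and masses are not known exactly. Their poses are not given: they have to be found in the camera images.
- stand: test stand, a green block fixed to the worktop, 100 (x) x 150 (y) x 80 mm high, a low round dial and a brass hinge leaf on its top; its place and yaw vary. Origin: centre of its underside; z up; its -x side, towards the robot, is the hinge face, along whose top edge stand two brass knuckles of that leaf
- stand_hinge (a point): point on the stand's hinge line half-way between its two knuckles, 85 mm above the worktop, 15 mm in front of the hinge face (65 mm along -x from the stand's origin). y: along the hinge line; -x: out of the hinge face. Knuckles: tubes 20 mm outside, bore 12 mm, 28 mm long; the gap between them is 32 mm (y = -16 to 16), open above, below and in front
- bracket_bore (a point): centre of the bore of the brass knuckle of the bracket that FITS (knuckle 24 mm long, 20 mm outside, bore 12 mm). Bracket: cream inverted tray 80 (x) x 100 (y) x 20 mm high lying flat, about 0.25 kg, the knuckle at the middle of its +x edge. This point: 55 mm along +x from the tray's centre, 10 mm above its underside. y: along the bore; z up
- bracket_grip (a point): where to grip that bracket: its upright black stem, 30 (x) x 16 (y) mm, rising from the tray's top (20 mm above the underside) to 66 mm. This point is on the stem's middle line, 46 mm above the underside, 6 mm along +x from the tray's centre: 49 mm behind (-x) and 36 mm above the bore. Axes as bracket_bore. The bracket nearly balances about the stem
- wide_bracket_grip (a point): the same point on the stem of the other bracket, which is alike but for its knuckle, 60 mm long: too wide for the gap. The two brackets may lie in either of two places; leave this one alone
- dial_a: cream aluminium dial face, a loose disc 80 mm across and 4 mm thick, lying flat; origin: centre of its underside; leave alone
- dial_b: a second dial face like dial_a; leave alone
- stopcock: brass stopcock lying flat, 90 x 36 x 37 mm; origin: centre of its underside; leave alone
- red_pump: red plastic hand pump (bulb) standing on end, 60 mm across, 106 mm tall; origin: centre of its underside; leave alone
- vial: amber glass vial with a black cap, 32 mm across, 60 mm tall, standing; origin: centre of its underside; leave alone
- hinge_pin: loose steel hinge pin, 6 mm thick and about 98 mm long, lying along its y axis, 10 mm high with its head; a colleague will drive it in later; leave alone
Mind the look-alikes: they are no part of the job. Leave any red or turquoise look-alike of the part that bears bracket_bore alone. Leave any blue look-alike of the stand alone.

How it is judged (in metres and radians):
On the way:
1. the narrow-knuckle bracket is lifted clear of the worktop in the gripper (height (world z) of bracket_bore above 0.04 m and contact force between the fingers and bracket above 2 N), for 0.2 s.
At the end, for the whole second after the job is handed in: The narrow-knuckle bracket is at rest in the gripper (over 2 N), off the worktop, under 6 N on the stand, level to 0.14 rad, reaching away from the stand; its bore is within 4 mm of the hinge line in height and fore-and-aft, within 6 mm of mid-gap, axes within 0.1 rad (x of bracket_bore in the frame of stand_hinge between -0.004 and 0.004 m and z of bracket_bore in the frame of stand_hinge between -0.004 and 0.004 m and y of bracket_bore in the frame of stand_hinge between -0.006 and 0.006 m and angle between the y axis of bracket_bore and the y axis of stand_hinge, either way round below 0.1 rad and angle between bracket_bore's own z axis and vertical below 0.14 rad and x of bracket_grip in the frame of stand_hinge below -0.03 m and contact force between the fingers and bracket above 2 N and contact force between bracket and stand below 6 N and contact force between bracket and table below 0.1 N and linear speed of bracket below 0.02 m/s); the arm keeps its last pose, push and grip.
It fails at once if the bracket is forced against the stand with more than 30 N (contact force between bracket and stand above 30 N).
It fails at once if the other bracket is moved more than 30 mm (distance of wide_bracket_grip from where it was at the start of the episode above 0.03 m).
It fails at once if a dial face, the stopcock, pump, vial or hinge pin is moved more than 30 mm (distance of any of dial_a, dial_b, stopcock, red_pump, vial, hinge_pin from where it was at the start of the episode above 0.03 m).
It also fails if it takes over 35 s, if anything falls off the work surface, if the arm or the gripper's body presses on something with over 40 N, if the wrist force passes 120 N, or if a joint passes its speed limit or range.

## Working session

There is one attempt and no reset: what is moved stays moved. The work goes in short steps, Python scripts to look and compute and a tool call to move; the robot and the scene stay as the last step left them, time stands still between calls to the robot, and variables do not carry over. Pictures are saved under pics/ and viewed, and the job is handed in when it is done.

Besides the shell and the picture viewer there is one more tool, called as a command line: name --argument value ..., lists and objects as JSON in quotes. carry_out: Moves the arm, as the interface text tells. Its arguments: {"type":"object","properties":{"increments":{"type":"string"},"force":{"type":"number"}},"required":["increments"]}

```bash
mkdir -p pics; ls; python3 - <<'E'
from cell import *
import cv2
o=get_obs();print(o)
for n in ("side","top","wrist"):
    p=read_camera(n);cv2.imwrite(f"pics/{n}0.png",p["img"]);print(n,p["fx"],p["cx"],p["cy"],p["world_from_camera"])
E
```

```text
pics
{'time_s': 0.0, 'qpos': array([69.21861335, 18.44193514, -4.01643624, 83.17525145,  1.2945974 ,
       78.53975162, -3.26082458]), 'joint_velocities': array([-0.04992026, -0.04700794,  0.01175351,  0.01548955,  0.01724208,
       -0.01122336, -0.00287398]), 'effort': array([-1.95678736e-04, -4.91286349e+01, -4.03940147e-01, -3.12532282e+01,
       -6.39695465e-02,  4.37951228e-02,  1.73227936e-04]), 'tool_pos': array([ 0.23898424, -0.604024  ,  0.29112584]), 'tool_rot': array([-1.79888286e+02,  5.00369870e-03,  2.15911027e+01]), 'force': array([ 0.19149536, -0.82149696,  0.35149908]), 'wrist_torque': array([0.04864957, 0.03198516, 0.01192443]), 'grip_width': 0.08717503400301847}
side 411.3050120618833 280.85781867814694 215.94218745044788 [[-9.15687019e-01 -3.13367288e-01  2.51631132e-01  1.86465549e-01]
 [-4.01892101e-01  7.14224949e-01 -5.73031816e-01  6.00497123e-01]
 [-1.51806139e-04 -6.25846359e-01 -7.79946352e-01  9.25117001e-01]
 [ 0.00000000e+00  0.00000000e+00  0.00000000e+00  1.00000000e+00]]
top 483.94992867127473 274.39093236618737 215.38952150674058 [[-0.00774307 -0.99937132  0.0345978   0.41660106]
 [-0.99995407  0.00793372  0.00537643 -0.01223962]
 [-0.00564754 -0.03455459 -0.99938685  1.43311672]
 [ 0.          0.          0.          1.        ]]
wrist 357.47667797525895 280.2836849835712 208.711625485281 [[ 0.36851349 -0.89253496 -0.25995991  0.31102105]
 [-0.92962009 -0.35443443 -0.10090949 -0.57676116]
 [-0.00207349  0.27885046 -0.9603323   0.38361119]
 [ 0.          0.          0.          1.        ]]
```

View pics/side0.png

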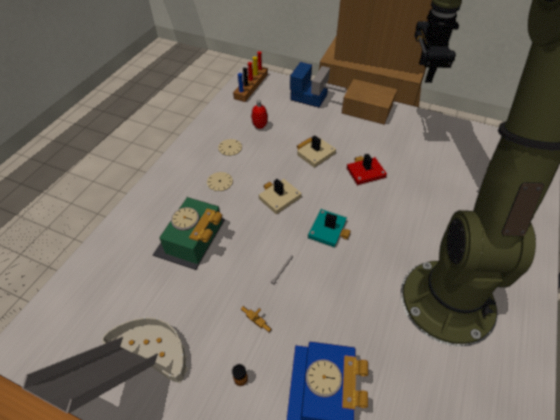

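View pics/top0.png

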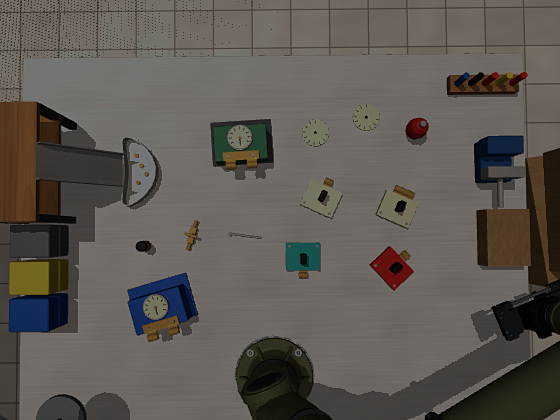

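View pics/wrist0.png

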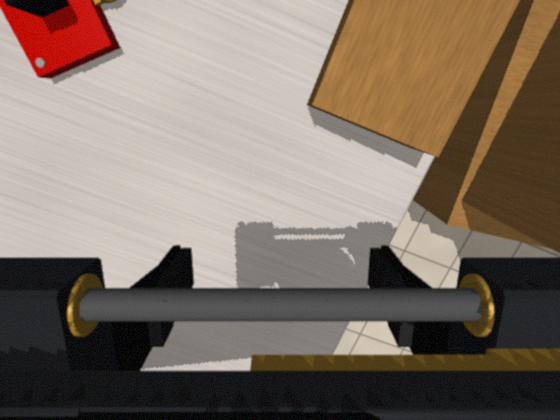

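The two cream candidates in the top view are at (322,198), whose knuckle looks short, and (398,207), whose knuckle looks long. The teal (303,257) and red (391,268) brackets and the blue stand (163,305) are look-alikes. I'll check this with an enlarged crop and measure.

```bash
cat > h.py <<'E'
import numpy as np, cv2
def proj(p,P):
    T=np.linalg.inv(p["world_from_camera"]);q=T[:3,:3]@np.asarray(P)+T[:3,3]
    return np.array([p["fx"]*q[0]/q[2]+p["cx"],p["fy"]*q[1]/q[2]+p["cy"]])
def back(p,uv,z):
    T=p["world_from_camera"];d=T[:3,:3]@np.array([(uv[0]-p["cx"])/p["fx"],(uv[1]-p["cy"])/p["fy"],1]);o=T[:3,3]
    return o+d*(z-o[2])/d[2]
E
python3 - <<'E'
from cell import *
from h import *
p=read_camera("top")
for t in ("bracket_bore","wide_bracket_grip","stand","hinge_pin","dial_a","red_pump"):
    for m in masks_of(t,p):
        ys,xs=np.nonzero(m["pixels"]);r=cv2.minAreaRect(np.c_[xs,ys].astype(np.float32))
        print(t,round(m["confidence"],2),m["bbox"],r,back(p,r[0],0.02).round(3))
im=p["img"]
c=cv2.resize(im[170:240,290:430],None,fx=5.7,fy=5.7,interpolation=cv2.INTER_CUBIC)
cv2.imwrite("pics/crop_br.png",c)
c=cv2.resize(im[110:180,200:285],None,fx=8,fy=8,interpolation=cv2.INTER_CUBIC)
cv2.imwrite("pics/crop_st.png",c)
E
```

```text
bracket_bore 0.77 [301.1, 180.6, 341.3, 220.0] ((322.08245849609375, 195.31443786621094), (35.130977630615234, 36.45093536376953), 23.96249008178711) [ 0.523 -0.145  0.02 ]
bracket_bore 0.76 [286.3, 238.6, 320.6, 276.7] ((303.0, 260.5), (35.0, 34.0), 90.0) [ 0.333 -0.087  0.02 ]
bracket_bore 0.76 [370.7, 247.1, 414.3, 293.2] ((394.0000305175781, 265.5), (37.47665786743164, 36.06244659423828), 45.0) [ 0.317 -0.351  0.02 ]
wide_bracket_grip 0.69 [377.7, 183.7, 419.2, 225.4] ((398.49658203125, 204.90753173828125), (36.0836181640625, 36.49742126464844), 24.443954467773438) [ 0.493 -0.367  0.02 ]
stand 0.9 [124.7, 270.4, 197.9, 342.6] ((162.0, 308.0000305175781), (57.85271072387695, 66.28157806396484), 73.3007583618164) [0.199 0.324 0.02 ]
stand 0.68 [209.8, 119.8, 271.9, 167.7] ((242.13113403320312, 144.18870544433594), (48.47894287109375, 61.5853157043457), 87.20729064941406) [0.676 0.089 0.02 ]
hinge_pin 0.59 [228.6, 236.1, 233.2, 234.3] ((230.5, 233.5), (1.0, 3.0), 90.0) [0.414 0.124 0.02 ]
dial_a 0.98 [302.5, 118.6, 329.0, 143.9] ((315.5, 132.0), (24.0, 25.0), 90.0) [ 0.71  -0.127  0.02 ]
dial_a 0.96 [353.9, 103.4, 381.9, 132.6] ((366.5, 116.5), (25.0, 25.0), 90.0) [ 0.754 -0.278  0.02 ]
red_pump 0.81 [403.8, 115.7, 429.8, 140.6] ((417.0, 128.0), (20.0, 22.0), 90.0) [ 0.719 -0.425  0.02 ]
```

View pics/crop_br.png

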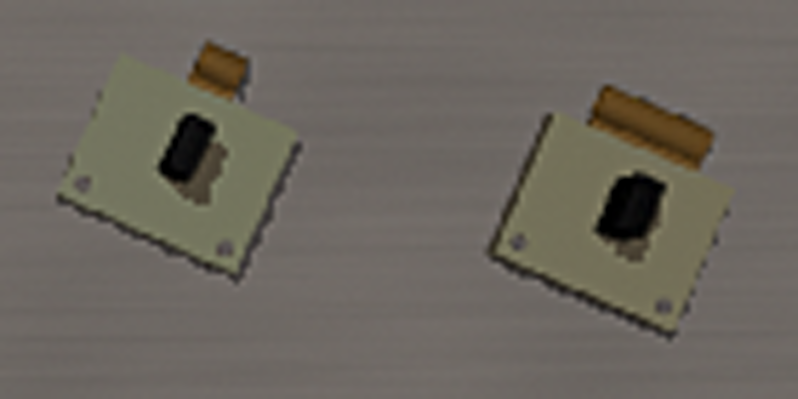

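View pics/crop_st.png

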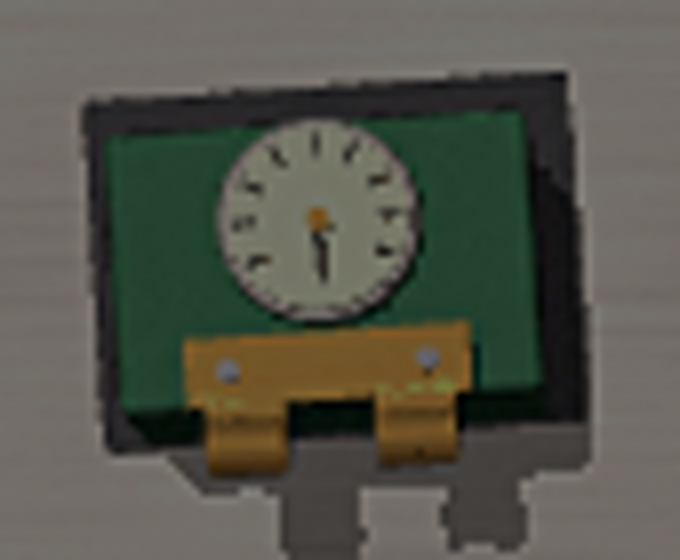

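The crop shows the left bracket's knuckle at crop (220,70), about 1/4 of the tray width, so roughly 24 mm. The right one's spans (600,95)–(710,150), about 60 mm. The left cream bracket, at top-view (322,198), is therefore the one that fits. The green stand's knuckles are at crop (247,435) and (418,430). Next I'll fit coarse poses.

```bash
cat >> h.py <<'E'
from scipy.optimize import least_squares
def fitpose(obs,x0):
    # obs: list of (pic, local xyz, uv); x: X,Y,yaw(rad)
    def f(x):
        c,s=np.cos(x[2]),np.sin(x[2])
        return np.concatenate([proj(p,[x[0]+c*l[0]-s*l[1],x[1]+s*l[0]+c*l[1],l[2]])-uv for p,l,uv in obs])
    r=least_squares(f,x0); return r.x,r.fun.reshape(-1,2)
E
python3 - <<'E'
from cell import *
from h import *
p=read_camera("top")
def k(x,y,s,ox,oy): return np.array([(x+.5)/s-.5+ox,(y+.5)/s-.5+oy])
b=[([.04,.05,.02],(122,55)),([.04,-.05,.02],(300,143)),([-.04,-.05,.02],(240,268)),([-.04,.05,.02],(62,192))]
x,r=fitpose([(p,l,k(*c,5.7,290,170)) for l,c in b],[.52,-.145,-.43]);print(x,np.degrees(x[2]),r.round(2))
c,s=np.cos(x[2]),np.sin(x[2]);g=x[:2]+.006*np.array([c,s]);print("grip",g)
b=[([.05,.075,.08],(106,140)),([.05,-.075,.08],(520,112)),([-.05,-.075,.08],(540,387)),([-.05,.075,.08],(124,411))]
x,r=fitpose([(p,l,k(*c,8,200,110)) for l,c in b],[.67,.09,.07]);print(x,np.degrees(x[2]),r.round(2))
c,s=np.cos(x[2]),np.sin(x[2]);print("hinge",x[:2]-.065*np.array([c,s]))
print(get_obs()["time_s"])
E
```

```text
[ 0.51404299 -0.14227327 -0.44046332] -25.23668908051921 [[ 0.5  -0.33]
 [ 0.37 -1.49]
 [-0.48  1.41]
 [-0.39  0.41]]
grip [ 0.51947032 -0.14483142]
[0.66983002 0.09057619 0.05708633] 3.270805916984075 [[-0.6  -0.57]
 [ 0.76 -0.57]
 [ 0.55  0.32]
 [-0.71  0.81]]
hinge [0.60493591 0.08686759]
0.55
```

```bash
cat >> h.py <<'E'
from scipy.spatial.transform import Rotation as R
def plan(o,target,rpy,n,grip=1.0):
    # straight equal rows, tool axes taken at each row's start
    p0=o["tool_pos"];r0=R.from_euler("xyz",o["tool_rot"],degrees=True);r1=R.from_euler("xyz",rpy,degrees=True)
    dv=(r1*r0.inv()).as_rotvec()
    rows=[]
    for i in range(n):
        ri=R.from_rotvec(dv*i/n)*r0
        t=ri.inv().apply((np.array(target)-p0)/n); w=ri.inv().apply(dv/n)
        rows.append(" ".join([f"{grip:g}"]+[f"{a:.4f}" for a in t]+[f"{a:.2f}" for a in np.degrees(w)]))
    print(";".join(rows))
E
python3 - <<'E'
from cell import *
from h import *
plan(get_obs(),[.515,-.145,.25],[180,0,-25.2],13)
E
```

```text
1 0.0327 -0.0251 0.0032 0.00 -0.00 3.60;1 0.0311 -0.0271 0.0032 0.00 -0.00 3.60;1 0.0293 -0.0290 0.0033 0.00 -0.00 3.60;1 0.0275 -0.0307 0.0033 0.00 -0.00 3.60;1 0.0255 -0.0324 0.0033 0.00 -0.00 3.60;1 0.0234 -0.0339 0.0033 0.00 -0.00 3.60;1 0.0212 -0.0353 0.0033 0.00 -0.00 3.60;1 0.0190 -0.0366 0.0033 0.00 -0.00 3.60;1 0.0166 -0.0377 0.0033 0.00 -0.00 3.60;1 0.0142 -0.0387 0.0033 0.00 -0.00 3.60;1 0.0118 -0.0395 0.0033 0.00 -0.00 3.60;1 0.0093 -0.0402 0.0033 0.00 -0.00 3.60;1 0.0067 -0.0407 0.0033 0.00 -0.00 3.60
```

carry_out --increments "1 0.033 -0.025 0.003 0 0 3.6;1 0.031 -0.027 0.003 0 0 3.6;1 0.029 -0.029 0.003 0 0 3.6;1 0.0275 -0.031 0.003 0 0 3.6;1 0.0255 -0.0325 0.003 0 0 3.6;1 0.0235 -0.034 0.003 0 0 3.6;1 0.021 -0.0355 0.003 0 0 3.6;1 0.019 -0.0365 0.003 0 0 3.6;1 0.0165 -0.0375 0.003 0 0 3.6;1 0.014 -0.0385 0.003 0 0 3.6;1 0.012 -0.0395 0.003 0 0 3.6;1 0.0095 -0.040 0.003 0 0 3.6;1 0.007 -0.041 0.003 0 0 3.6;1 0 0 0 0 0 0"

```text
time_s: 2.3
tool_pos: [0.53, -0.1352, 0.2534]
tool_rot: [179.9, -0.4, -26.9]
force: [-0.6, -0.5, -0.2]
grip_width: 0.0869
```

```bash
python3 - <<'E'
from cell import *
from h import *
p=read_camera("wrist");cv2.imwrite("pics/w1.png",p["img"])
np.save("w1T.npy",p["world_from_camera"]);print(p["fx"],p["fy"],p["cx"],p["cy"])
o=get_obs();print(o["tool_pos"],o["tool_rot"],o["qpos"])
m=masks_of("bracket_bore",p)
for q in m: print(q["confidence"],q["bbox"])
x,y,a=.514,-.1423,-.44
c,s=np.cos(a),np.sin(a)
for l in [(.04,.05,.02),(.04,-.05,.02),(-.04,-.05,.02),(-.04,.05,.02),(.021,.008,.066),(.021,-.008,.066),(-.009,-.008,.066),(-.009,.008,.066),(.055,.012,.02),(.055,-.012,.02)]:
    print(l,proj(p,[x+c*l[0]-s*l[1],y+s*l[0]+c*l[1],l[2]]).round(1))
E
```

```text
357.47667797525895 357.47667797525895 280.2836849835712 208.711625485281
[ 0.52915348 -0.13755508  0.25338373] [179.76955697  -0.39920137 -27.06143859] [  33.94682267    8.34613504  -24.33716723  100.51324897    3.97094125
   71.60071662 -108.45982501]
0.81 [512.5, 232.2, 557.3, 258.4]
0.76 [235.3, 131.6, 346.8, 245.3]
0.64 [259.2, 318.4, 368.2, 357.7]
(0.04, 0.05, 0.02) [238.5 163.7]
(0.04, -0.05, 0.02) [347.8 160.5]
(-0.04, -0.05, 0.02) [346.  242.4]
(-0.04, 0.05, 0.02) [243.5 245.3]
(0.021, 0.008, 0.066) [285.7 194.3]
(0.021, -0.008, 0.066) [305.6 193.7]
(-0.009, -0.008, 0.066) [306. 229.]
(-0.009, 0.008, 0.066) [286.6 229.5]
(0.055, 0.012, 0.02) [279.5 145.9]
(0.055, -0.012, 0.02) [306.1 145.1]
```

View pics/w1.png

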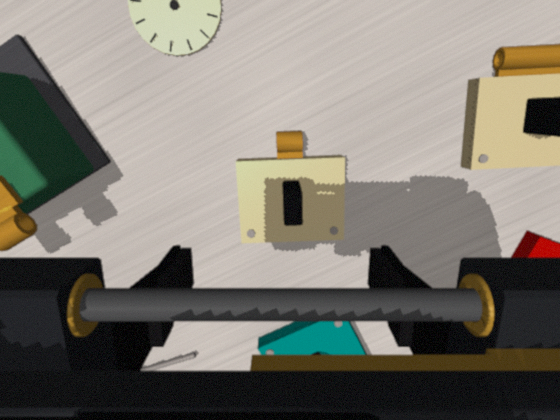

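Wrist view: the narrow bracket's tray corners are near (238,158), (345,155), (345,240) and (241,243). The stem is at (292,203) and the knuckle at (290,143). I'll enlarge it to refine.

```bash
python3 - <<'E'
import cv2
im=cv2.imread("pics/w1.png")
c=cv2.resize(im[122:257,220:365],None,fx=4.4,fy=4.4,interpolation=cv2.INTER_CUBIC);cv2.imwrite("pics/w1c.png",cv2.convertScaleAbs(c,alpha=1.3))
E
```

```text
(no output)
```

View pics/w1c.png

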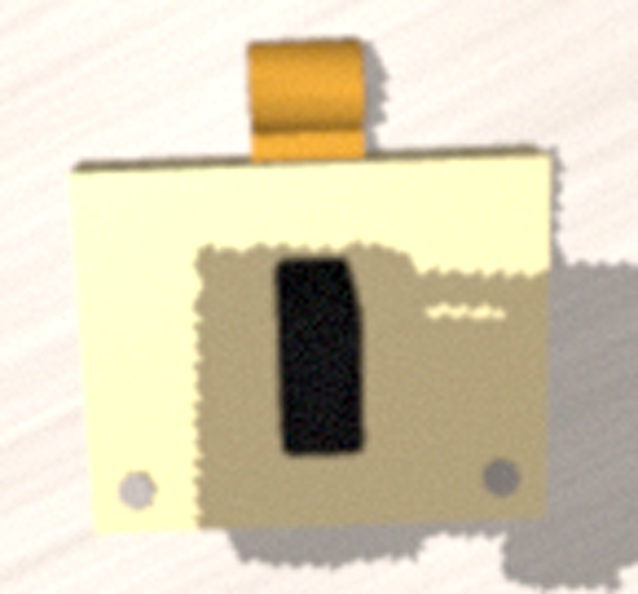

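```bash
python3 - <<'E'
from cell import *
from h import *
p=dict(fx=357.47667797525895,fy=357.47667797525895,cx=280.2836849835712,cy=208.711625485281,world_from_camera=np.load("w1T.npy"))
def k(x,y,s,ox,oy): return np.array([(x+.5)/s-.5+ox,(y+.5)/s-.5+oy])
b=[([.04,.05,.02],(74,171)),([.04,-.05,.02],(550,155)),([-.04,-.05,.02],(546,517)),([-.04,.05,.02],(96,533))]
x,r=fitpose([(p,l,k(*c,4.4,220,122)) for l,c in b],[.52,-.145,-.43]);print(x,np.degrees(x[2]),r.round(2))
c,s=np.cos(x[2]),np.sin(x[2]);g=x[:2]+.006*np.array([c,s]);print("grip",g)
for l in [(.021,.008,.066),(.021,-.008,.066),(-.009,-.008,.066),(-.009,.008,.066)]:
    u=proj(p,[x[0]+c*l[0]-s*l[1],x[1]+s*l[0]+c*l[1],l[2]]);print(((u+.5-[220,122])*4.4-.5).round(0))
o=get_obs();print(o["tool_pos"],o["tool_rot"])
plan(o,[*g,.12],[180,0,np.degrees(x[2])],5)
E
```

```text
[ 0.51778433 -0.14164792 -0.4351682 ] -24.93330100051782 [[-0.73  0.13]
 [ 0.63  0.01]
 [ 0.26  0.1 ]
 [-0.16 -0.18]]
grip [ 0.52322513 -0.14417729]
[278. 304.]
[366. 301.]
[368. 457.]
[283. 459.]
[ 0.52856115 -0.13933824  0.25341739] [179.72161757  -0.40873015 -27.20865486]
1 -0.0007 0.0012 0.0267 0.06 -0.08 -0.46;1 -0.0007 0.0012 0.0267 0.06 -0.08 -0.46;1 -0.0006 0.0013 0.0267 0.06 -0.08 -0.46;1 -0.0006 0.0013 0.0267 0.06 -0.08 -0.46;1 -0.0006 0.0013 0.0267 0.06 -0.08 -0.46
```

carry_out --increments "1 -0.001 0.002 0.0267 0 0 -0.5;1 -0.001 0.002 0.0267 0 0 -0.5;1 -0.0005 0.001 0.0267 0 0 -0.5;1 -0.0005 0.001 0.0267 0 0 -0.5;1 -0.0005 0.001 0.02 0 0 -0.4;1 0 0 0 0 0 0;1 0 0 0 0 0 0"

```text
time_s: 3.28
tool_pos: [0.5189, -0.1593, 0.1256]
tool_rot: [179.3, -0.7, -25.7]
force: [0.1, -0.4, 0.4]
grip_width: 0.0872
```

```bash
python3 - <<'E'
from cell import *
from h import *
p=read_camera("wrist");cv2.imwrite("pics/w2.png",p["img"])
o=get_obs();print(o["tool_pos"],o["tool_rot"])
plan(o,[.5232,-.1442,.097],[180,0,-25],2)
x,y,a=.5178,-.1416,-.4352
c,s=np.cos(a),np.sin(a)
for l in [(.04,.05,.02),(.04,-.05,.02),(.021,.008,.066),(.021,-.008,.066),(-.009,-.008,.066),(-.009,.008,.066),(.055,.012,.02),(.055,-.012,.02)]:
    print(l,proj(p,[x+c*l[0]-s*l[1],y+s*l[0]+c*l[1],l[2]]).round(1))
E
```

```text
[ 0.51883327 -0.15940432  0.1255914 ] [179.31684155  -0.66301763 -25.71944005]
1 -0.0015 -0.0080 0.0142 0.34 -0.33 -0.36;1 -0.0014 -0.0079 0.0142 0.34 -0.33 -0.36
(0.04, 0.05, 0.02) [161.5 193.1]
(0.04, -0.05, 0.02) [337.3 190.4]
(0.021, 0.008, 0.066) [226.5 254.6]
(0.021, -0.008, 0.066) [261.3 254. ]
(-0.009, -0.008, 0.066) [263.  311.8]
(-0.009, 0.008, 0.066) [229.8 312.4]
(0.055, 0.012, 0.02) [227.  165.8]
(0.055, -0.012, 0.02) [270.1 165.1]
```

View pics/w2.png

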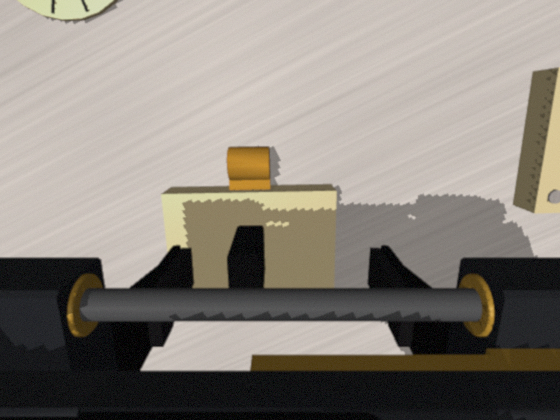

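The predicted corners match this view to within 2 px: tray front edge at (163,191)–(336,188), knuckle at (249,162). The arm drifted about 16 mm sideways, so I'll correct that while descending.

carry_out --increments "1 -0.0015 -0.008 0.008 0.3 -0.3 -0.4;1 -0.0015 -0.008 0.008 0.3 -0.3 -0.4;1 0 0 0.006 0 0 0;1 0 0 0 0 0 0"

```text
time_s: 3.82
tool_pos: [0.5245, -0.1425, 0.1036]
tool_rot: [180.0, -0.2, -24.8]
force: [0.2, 0.1, 0.3]
grip_width: 0.0869
```

```bash
python3 - <<'E'
from cell import *
from h import *
o=get_obs();print(o["tool_pos"],o["tool_rot"])
plan(o,[.5232,-.1442,.097],[180,0,-25],1)
E
```

```text
[ 0.52451403 -0.1425164   0.10358788] [179.97696487  -0.18221654 -24.81283557]
1 -0.0005 0.0021 0.0066 0.02 -0.18 0.19
```

carry_out --increments "1 -0.0005 0.002 0.0066 0 -0.2 0.2;1 0 0 0 0 0 0;0 0 0 0 0 0 0;0 0 0 0 0 0 0;0 0 0 0 0 0 0;0 0 0 0 0 0 0;0 0 0 0 0 0 0;0 0 0 0 0 0 0" --force 25

```text
time_s: 4.82
tool_pos: [0.5234, -0.1448, 0.0971]
tool_rot: [180.0, -0.0, -25.1]
force: [1.2, -0.3, -0.2]
grip_width: 0.035
```

```bash
python3 - <<'E'
from cell import *
from h import *
o=get_obs();print(o["tool_pos"],o["tool_rot"],o["grip_width"],o["force"])
E
```

```text
[ 0.52341994 -0.1447868   0.09705405] [ 1.79965290e+02 -2.66500470e-02 -2.50636776e+01] 0.034950788613753954 [ 1.16837851 -0.33170617 -0.20935933]
```

Still closing (35 mm), so I'll keep the arm still.

carry_out --increments "0 0 0 0 0 0 0;0 0 0 0 0 0 0;0 0 0 0 0 0 0;0 0 0 0 0 0 0" --force 30

```text
time_s: 5.32
tool_pos: [0.5235, -0.1446, 0.0971]
tool_rot: [180.0, -0.0, -25.1]
force: [-0.2, 1.0, 1.0]
grip_width: 0.0157
```

```bash
python3 - <<'E'
from cell import *
from h import *
o=get_obs();print(o["tool_pos"],o["tool_rot"],o["grip_width"],o["force"])
E
```

```text
[ 0.5234918  -0.14463859  0.09706407] [ 1.79980166e+02 -2.86467364e-02 -2.50612081e+01] 0.015683150464303214 [-0.24340361  1.02805085  0.95867988]
```

carry_out --increments "0 0 0 -0.015 0 0 0;0 0 0 -0.03 0 0 0;0 0 0 -0.03 0 0 0;0 0 0 -0.03 0 0 0;0 0 0 0 0 0 0"

```text
time_s: 5.95
tool_pos: [0.5225, -0.1442, 0.2067]
tool_rot: [180.0, 0.1, -25.0]
force: [0.4, -0.1, -2.3]
grip_width: 0.0158
```

```bash
python3 - <<'E'
from cell import *
from h import *
o=get_obs();print(o["tool_pos"],o["tool_rot"],o["grip_width"],o["force"])
plan(o,[.49,.08,.21],[180,0,3.6],10,0)
E
```

```text
[ 0.52246183 -0.14421948  0.20674442] [ 1.79960201e+02  8.29267490e-02 -2.50214275e+01] 0.01579751023183136 [ 0.42962626 -0.08996538 -2.30678867]
0 -0.0124 -0.0189 -0.0003 0.00 0.01 -2.86;0 -0.0115 -0.0195 -0.0003 0.00 0.01 -2.86;0 -0.0105 -0.0201 -0.0003 0.00 0.01 -2.86;0 -0.0095 -0.0206 -0.0003 0.00 0.01 -2.86;0 -0.0084 -0.0210 -0.0003 0.00 0.01 -2.86;0 -0.0074 -0.0214 -0.0003 0.00 0.01 -2.86;0 -0.0063 -0.0218 -0.0003 0.00 0.01 -2.86;0 -0.0052 -0.0221 -0.0003 0.00 0.01 -2.86;0 -0.0041 -0.0223 -0.0003 0.00 0.01 -2.86;0 -0.0030 -0.0225 -0.0003 0.00 0.01 -2.86
```

carry_out --increments "0 -0.0125 -0.019 0 0 0 -2.9;0 -0.0115 -0.0195 0 0 0 -2.9;0 -0.0105 -0.020 0 0 0 -2.9;0 -0.0095 -0.0205 0 0 0 -2.9;0 -0.0085 -0.021 0 0 0 -2.9;0 -0.0075 -0.0215 0 0 0 -2.9;0 -0.0065 -0.022 0 0 0 -2.9;0 -0.005 -0.022 0 0 0 -2.9;0 -0.004 -0.0225 0 0 0 -2.9;0 -0.003 -0.0225 0 0 0 -2.8;0 0 0 0 0 0 0;0 0 0 0 0 0 0"

```text
time_s: 7.45
tool_pos: [0.4797, 0.0986, 0.2039]
tool_rot: [-179.8, 0.4, 6.2]
force: [0.0, -0.3, -1.7]
grip_width: 0.0157
```

```bash
python3 - <<'E'
from cell import *
from h import *
p=read_camera("wrist");cv2.imwrite("pics/w3.png",p["img"])
o=get_obs();print(o["tool_pos"],o["tool_rot"],o["grip_width"],o["force"]);np.save("w3T.npy",p["world_from_camera"])
im=p["img"]
cv2.imwrite("pics/w3c.png",cv2.convertScaleAbs(cv2.resize(im[0:260,90:490],None,fx=2,fy=2,interpolation=cv2.INTER_CUBIC),alpha=1.2))
E
```

```text
[0.47968601 0.09870711 0.20392238] [-179.80556669    0.39896448    6.2120431 ] 0.015498035537885571 [-0.26903707 -0.10517223 -2.99144073]
```

View pics/w3.png

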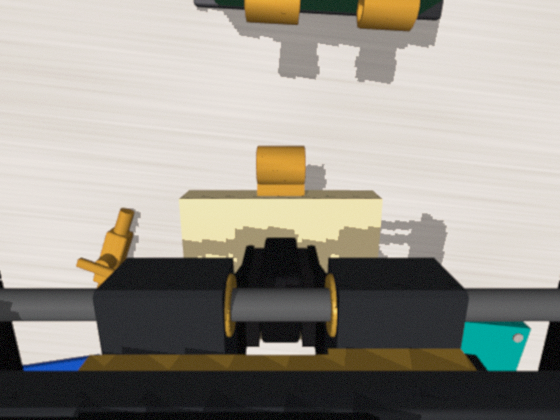

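Wrist view: the bracket is held straight, with its knuckle at (281,168). The stand's knuckles, (272,8) and (388,12), are cut off at the top edge. I'll shift to get them in view.

```bash
python3 - <<'E'
from cell import *
from h import *
plan(get_obs(),[.508,.085,.215],[180,0,3.8],3,0)
E
```

```text
0 0.0089 0.0056 -0.0038 -0.06 0.13 0.80;0 0.0089 0.0054 -0.0037 -0.06 0.13 0.80;0 0.0090 0.0053 -0.0037 -0.06 0.13 0.80
```

carry_out --increments "0 0.009 0.0055 -0.004 0 0.1 0.8;0 0.009 0.0055 -0.004 0 0.1 0.8;0 0.009 0.005 -0.004 0 0.1 0.8;0 0 0 0 0 0 0;0 0 0 0 0 0 0"

```text
time_s: 8.12
tool_pos: [0.5115, 0.0812, 0.2165]
tool_rot: [-179.8, 0.1, 3.3]
force: [-0.5, -0.1, -1.7]
grip_width: 0.0157
```

```bash
python3 - <<'E'
from cell import *
from h import *
p=read_camera("wrist");cv2.imwrite("pics/w4.png",p["img"])
o=get_obs();print(o["tool_pos"],o["tool_rot"],o["grip_width"],o["force"]);np.save("w4T.npy",p["world_from_camera"])
im=p["img"]
cv2.imwrite("pics/w4c.png",cv2.convertScaleAbs(cv2.resize(im[0:240,150:430],None,fx=2.8,fy=2.5,interpolation=cv2.INTER_CUBIC)[:600],alpha=1.2))
q=read_camera("side");cv2.imwrite("pics/s4c.png",cv2.resize(q["img"][160:300,130:330],None,fx=4,fy=4,interpolation=cv2.INTER_CUBIC))
E
```

```text
[0.51150713 0.08117448 0.21655186] [-1.79846817e+02  5.05678331e-02  3.32113561e+00] 0.015884843811369072 [-0.58807176 -0.14401188 -1.96272313]
```

View pics/w4c.png

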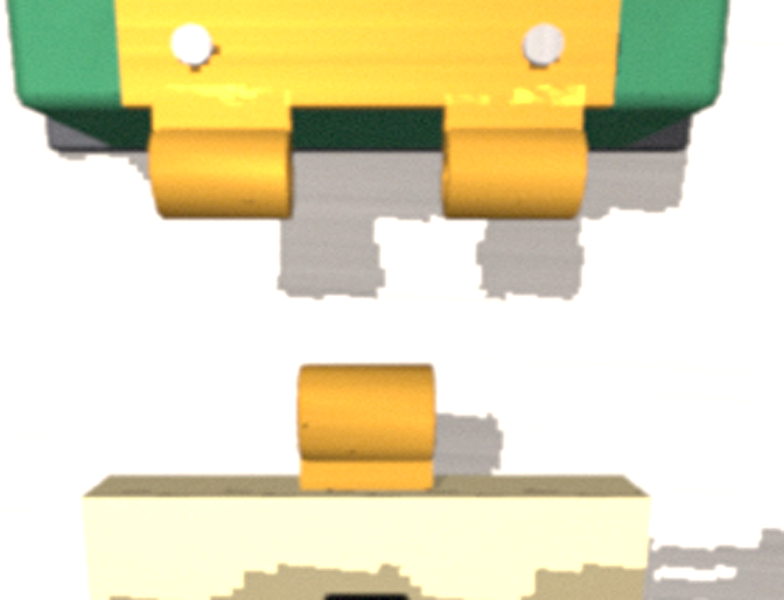

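View pics/s4c.png

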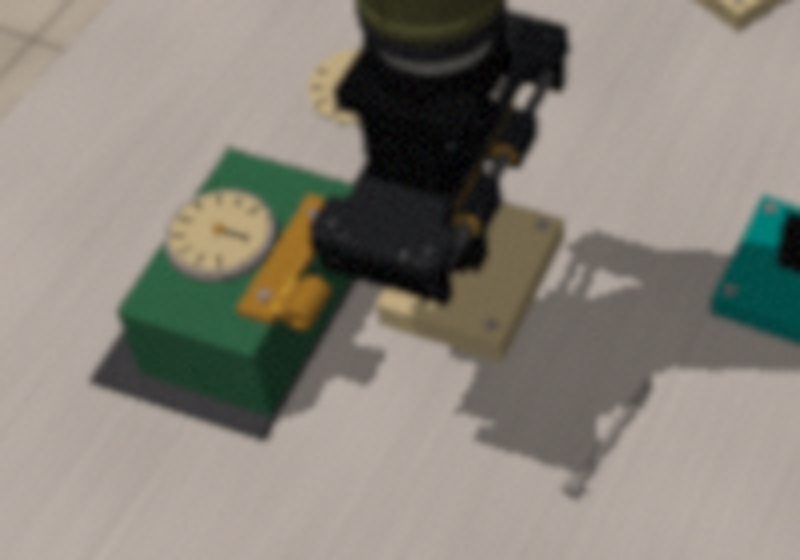

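The crop shows the stand's knuckles spanning x=150–587 (mid 368.5), with their front silhouette at row 217. The bracket knuckle spans 299–434 (mid 366.5), and the two lines look parallel. I'll compute the metric offsets.

```bash
cat > m.py <<'E'
from h import *
K=dict(fx=357.47667797525895,fy=357.47667797525895,cx=280.2836849835712,cy=208.711625485281)
def cyl(p,x,y,yaw,z,half):
    """projected extremes of a knuckle tube: rows min/max at the two ends, cols"""
    c,s=np.cos(yaw),np.sin(yaw);t=np.linspace(0,2*np.pi,180);out=[]
    for e in half:
        P=np.array([proj(p,[x+c*.01*np.cos(a)-s*e,y+s*.01*np.cos(a)+c*e,z+.01*np.sin(a)]) for a in t]);out.append([P[:,0].min(),P[:,0].max(),P[:,1].min(),P[:,1].max()])
    return np.array(out)
E
cat > w4.py <<'E'
from m import *
p=dict(K,world_from_camera=np.load("w4T.npy"))
U=lambda x:(x+.5)/2.8-.5+150
V=lambda y:(y+.5)/2.5-.5
# stand: X,Y,yaw from cols of outer ends, front rows at outer ends
def f(q):
    o=cyl(p,q[0],q[1],q[2],.085,(.044,-.044))
    return [o[0,0]-U(150),o[1,1]-U(587),o[0,3]-V(217.5),o[1,3]-V(217.5)]
r=least_squares(f,[.605,.087,.06]);print("hinge",r.x,np.degrees(r.x[2]),r.fun)
x=r.x
o=cyl(p,*x,.085,(.044,.016,-.016,-.044));print("pred cols crop",((o[:,:2]+.5-150)*2.8-.5).round(0).tolist(),"rows",((o[:,2:]+.5)*2.5-.5).round(0).tolist())
c,s=np.cos(x[2]),np.sin(x[2])
for yy in(.075,-.075):
    u=proj(p,[x[0]+.015*c-s*yy,x[1]+.015*s+c*yy,.08]);print("stand top corner",(u[0]+.5-150)*2.8-.5,(u[1]+.5)*2.5-.5)
# bracket with z free
def g(q):
    o=cyl(p,q[0],q[1],q[2],q[3],(.012,-.012))
    return [o[0,0]-U(298.5),o[1,1]-U(435),o[0,2]-V(364.5),o[1,2]-V(364.5)]
for z in(.127,.1295,.132):
    r=least_squares(lambda q:g([*q,z]),[.56,.084,.06]);print("bore",z,r.x,r.fun.round(2))
t=np.array([.51151,.08117]);a=np.radians(3.32);print("expected bore",t+.049*np.array([np.cos(a),np.sin(a)]))
E
python3 w4.py
```

```text
hinge [0.60883304 0.0860416  0.05830753] 3.340775337792863 [-0.93009553  0.92767791  0.05725603  0.05886377]
pred cols crop [[147.0, 168.0], [288.0, 295.0], [441.0, 449.0], [569.0, 590.0]] rows [[126.0, 218.0], [126.0, 218.0], [126.0, 218.0], [126.0, 218.0]]
stand top corner 10.985724220801785 106.31575219313494
stand top corner 726.6565559823418 106.0880920718476
bore 0.127 [0.55891078 0.08333732 0.0589574 ] [-0.44  0.44  0.01  0.01]
bore 0.1295 [0.55917993 0.08334803 0.05895128] [-0.8   0.8   0.02  0.01]
bore 0.132 [0.55944896 0.08335873 0.05894516] [-1.17  1.17  0.03  0.02]
expected bore [0.56042776 0.08400771]
```

carry_out --increments "0 0.003 -0.001 0.013 0 0 0;0 0.003 -0.001 0.013 0 0 0;0 0.002 0 0.012 0 0 0;0 0 0 0.006 0 0 0;0 0 0 0 0 0 0;0 0 0 0 0 0 0"

```text
time_s: 8.98
tool_pos: [0.5184, 0.0846, 0.168]
tool_rot: [-179.8, 0.2, 3.4]
force: [-0.9, 0.3, -2.5]
grip_width: 0.0157
```

```bash
python3 - <<'E'
from cell import *
from h import *
p=read_camera("wrist");cv2.imwrite("pics/w5.png",p["img"])
o=get_obs();print(o["tool_pos"],o["tool_rot"],o["grip_width"],o["force"]);np.save("w5T.npy",p["world_from_camera"])
im=p["img"]
cv2.imwrite("pics/w5c.png",cv2.convertScaleAbs(cv2.resize(im[0:240,150:430],None,fx=2.8,fy=2.5,interpolation=cv2.INTER_CUBIC)[:600],alpha=1.2))
E
```

```text
[0.51841623 0.08455035 0.16807022] [-179.84576158    0.20921034    3.41424335] 0.01589919117783783 [-1.09272667  0.626127   -2.41106197]
```

View pics/w5c.png

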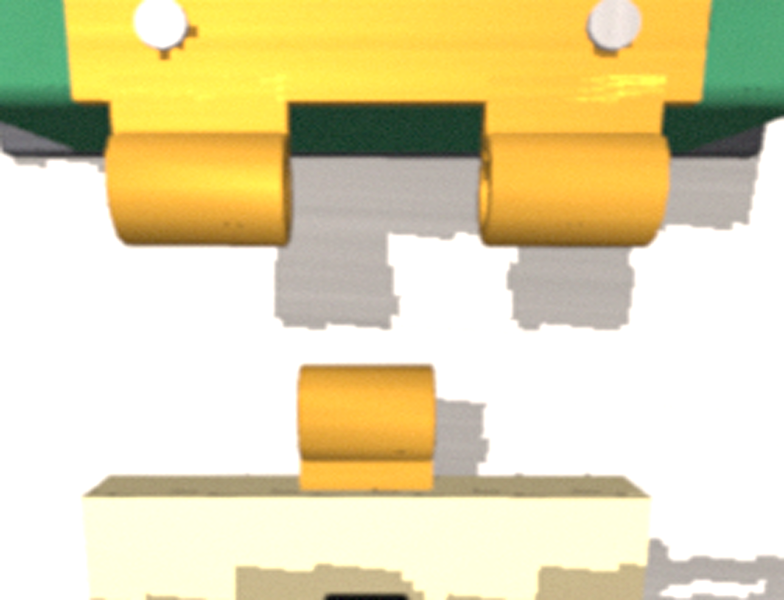

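```bash
cat > w5.py <<'E'
from m import *
p=dict(K,world_from_camera=np.load("w5T.npy"))
U=lambda x:(x+.5)/2.8-.5+150
V=lambda y:(y+.5)/2.5-.5
for z in (.083,.085,.087):
    def f(q):
        o=cyl(p,q[0],q[1],q[2],z,(.044,-.044))
        return [o[0,0]-U(106),o[1,1]-U(669),o[0,3]-V(245),o[1,3]-V(245)]
    r=least_squares(f,[.605,.087,.06]);print("hinge",z,r.x,np.degrees(r.x[2]),r.fun)
for z in(.078,.081,.084):
    def g(q):
        o=cyl(p,q[0],q[1],q[2],z,(.012,-.012))
        return [o[0,0]-U(298.5),o[1,1]-U(435),o[0,2]-V(364.5),o[1,2]-V(364.5)]
    r=least_squares(g,[.56,.084,.06]);print("bore",z,r.x,r.fun.round(2))
t=np.array([.51842,.08455]);a=np.radians(3.41);print("expected bore",t+.049*np.array([np.cos(a),np.sin(a)]))
E
python3 w5.py
```

```text
hinge 0.083 [0.60874867 0.08612005 0.06012892] 3.4451330758264045 [-0.0862358   0.08596375  0.00653728  0.00762041]
hinge 0.085 [0.60867089 0.08615209 0.06004955] 3.440585806005002 [-1.32425748  1.32004515  0.10172093  0.11858033]
hinge 0.087 [0.60859179 0.08618408 0.0599833 ] 3.436789746075547 [-2.59286428  2.58454416  0.20338352  0.23377772]
bore 0.078 [0.56559967 0.08672978 0.06074285] [-0.38  0.38  0.01  0.  ]
bore 0.081 [0.56593016 0.08674396 0.06080676] [-0.81  0.81  0.02  0.01]
bore 0.084 [0.56626047 0.08675831 0.06080244] [-1.26  1.26  0.03  0.02]
expected bore [0.56733324 0.08746455]
```

carry_out --increments "0 0.002 0.003 -0.004 0 -0.2 0;0 0 0 0 0 0 0;0 0 0 0 0 0 0"

```text
time_s: 9.4
tool_pos: [0.5215, 0.0813, 0.1735]
tool_rot: [-179.9, 0.3, 3.4]
force: [1.3, -0.4, -1.5]
grip_width: 0.0156
```

```bash
python3 - <<'E'
from cell import *
from h import *
o=get_obs();print(o["tool_pos"],o["tool_rot"],o["grip_width"],o["force"])
plan(o,[.5611,.084,.172],[180,0,3.44],5,0)
E
```

```text
[0.52149857 0.08130509 0.17352182] [-179.86737476    0.29101358    3.38622039] 0.015590464736086542 [ 1.30347379 -0.43987601 -1.52868725]
0 0.0079 -0.0001 0.0003 -0.03 0.06 -0.01;0 0.0079 -0.0001 0.0003 -0.03 0.06 -0.01;0 0.0079 -0.0001 0.0003 -0.03 0.06 -0.01;0 0.0079 -0.0001 0.0003 -0.03 0.06 -0.01;0 0.0079 -0.0001 0.0003 -0.03 0.06 -0.01
```

carry_out --increments "0 0.006 0 0.0005 0 0.1 0;0 0.006 0 0.0005 0 0.1 0;0 0.004 0 0 0 0.1 0;0 0 0 0 0 0 0;0 0 0 0 0 0 0"

```text
time_s: 10.02
tool_pos: [0.5388, 0.0824, 0.1722]
tool_rot: [-179.9, -0.0, 3.4]
force: [-0.2, 0.6, -1.8]
grip_width: 0.016
```

```bash
python3 - <<'E'
from cell import *
from h import *
o=get_obs();print(o["tool_pos"],o["tool_rot"],o["grip_width"],o["force"])
plan(o,[.5611,.084,.172],[180,0,3.44],4,0)
p=read_camera("wrist");np.save("w6T.npy",p["world_from_camera"]);cv2.imwrite("pics/w6.png",p["img"])
im=p["img"]
cv2.imwrite("pics/w6c.png",cv2.convertScaleAbs(cv2.resize(im[0:240,150:430],None,fx=2.8,fy=2.5,interpolation=cv2.INTER_CUBIC)[:600],alpha=1.2))
E
```

```text
[0.53875703 0.08242303 0.17220465] [-1.79850497e+02 -2.05470795e-02  3.38878462e+00] 0.01596134435378619 [-0.18173862  0.55056711 -1.75305968]
0 0.0056 -0.0001 0.0001 -0.04 -0.01 -0.01;0 0.0056 -0.0001 0.0001 -0.04 -0.01 -0.01;0 0.0056 -0.0001 0.0001 -0.04 -0.01 -0.01;0 0.0056 -0.0001 0.0001 -0.04 -0.01 -0.01
```

View pics/w6c.png

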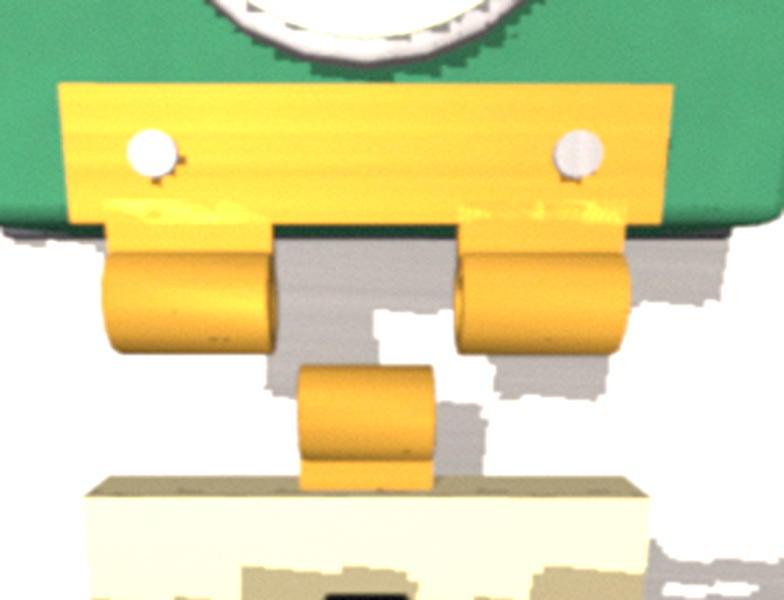

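The bracket knuckle (299–434, mid 366.5) is centred in the gap (274–457, mid 365.5), and the lines are parallel. Inserting slowly.

carry_out --increments "0 0.0045 0 0 0 0 0;0 0.0045 0 0 0 0 0;0 0.0045 0 0 0 0 0;0 0.003 0 0 0 0 0;0 0 0 0 0 0 0;0 0 0 0 0 0 0"

```text
time_s: 10.82
tool_pos: [0.5565, 0.0834, 0.1722]
tool_rot: [-179.9, -0.0, 3.4]
force: [-0.2, -0.4, -2.6]
grip_width: 0.0161
```

```bash
python3 - <<'E'
from cell import *
from h import *
o=get_obs();print(o["tool_pos"],o["tool_rot"],o["grip_width"],o["force"])
plan(o,[.5611,.084,.172],[180,0,3.44],1,0)
p=read_camera("wrist");np.save("w7T.npy",p["world_from_camera"]);cv2.imwrite("pics/w7.png",p["img"])
im=p["img"]
cv2.imwrite("pics/w7c.png",cv2.convertScaleAbs(cv2.resize(im[60:240,170:390],None,fx=3.3,fy=3.3,interpolation=cv2.INTER_CUBIC)[:600],alpha=1.2))
E
```

```text
[0.55645329 0.08337455 0.17222362] [-1.79852494e+02 -2.90870318e-02  3.37687307e+00] 0.016079311858906126 [-0.21874178 -0.41770134 -2.59462878]
0 0.0047 -0.0004 0.0002 -0.15 -0.03 -0.06
```

View pics/w7c.png

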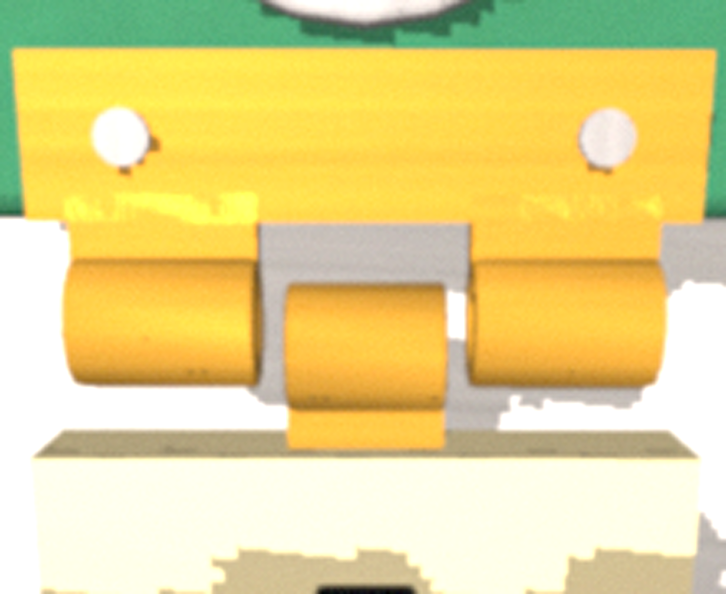

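```bash
cat > w7.py <<'E'
from m import *
p=dict(K,world_from_camera=np.load("w7T.npy"))
U=lambda x:(x+.5)/3.3-.5+170
V=lambda y:(y+.5)/3.3-.5+60
for z in (.083,.085):
    def f(q):
        o=cyl(p,q[0],q[1],q[2],z,(.044,-.044))
        return [o[0,0]-U(64),o[1,1]-U(664),o[0,3]-V(386),o[1,3]-V(386)]
    r=least_squares(f,[.605,.087,.06]);h=r.x;print("hinge",z,h,r.fun);o=cyl(p,*h,z,(.044,-.044));print(((o[:,2:]+.5-60)*3.3-.5).round(0).tolist())
for z in(.081,.083,.085):
    def g(q):
        o=cyl(p,q[0],q[1],q[2],z,(.012,-.012))
        return [o[0,0]-U(285),o[1,1]-U(446),o[0,2]-V(284),o[1,2]-V(284)]
    r=least_squares(g,[.56,.084,.06]);b=r.x;print("bore",z,b,r.fun.round(2));o=cyl(p,*b,z,(.012,-.012));print(((o[:,2:]+.5-60)*3.3-.5).round(0).tolist())
    d=b-h;c,s=np.cos(h[2]),np.sin(h[2]);print("rel x,y mm,yaw",(c*d[0]+s*d[1])*1e3,(-s*d[0]+c*d[1])*1e3,np.degrees(d[2]))
E
python3 w7.py
```

```text
hinge 0.083 [0.60835535 0.08616755 0.06011246] [-0.82888452  0.82648028  0.06463315  0.06300397]
[[255.0, 386.0], [255.0, 386.0]]
hinge 0.085 [0.60870143 0.08618189 0.06012601] [-1.92272834  1.91708091  0.15184258  0.14798489]
[[254.0, 387.0], [253.0, 386.0]]
bore 0.081 [0.6037303  0.0856482  0.05986169] [-0.16  0.16  0.    0.  ]
[[284.0, 413.0], [284.0, 413.0]]
rel x,y mm,yaw -4.994214122061313 -0.23401560895674858 -0.015144828564665182
bore 0.083 [0.60394356 0.0856561  0.05986436] [-0.45  0.45  0.01  0.01]
[[284.0, 414.0], [284.0, 414.0]]
rel x,y mm,yaw -4.780860384196264 -0.23894450645043894 -0.0149916504434882
bore 0.085 [0.60415676 0.085664   0.05986712] [-0.73  0.73  0.02  0.01]
[[284.0, 416.0], [284.0, 416.0]]
rel x,y mm,yaw -4.5675785166653915 -0.24387173284028726 -0.014833594573380671
```

carry_out --increments "0 0.0025 0 0 0 0 0;0 0.002 0 0 0 0 0;0 0 0 0 0 0 0;0 0 0 0 0 0 0"

```text
time_s: 11.38
tool_pos: [0.5611, 0.0836, 0.1723]
tool_rot: [-179.9, -0.0, 3.4]
force: [0.3, -0.1, -2.7]
grip_width: 0.0159
```

```bash
python3 - <<'E'
from cell import *
from h import *
o=get_obs();print(o["tool_pos"],o["tool_rot"],o["grip_width"],o["force"])
p=read_camera("wrist");np.save("w8T.npy",p["world_from_camera"]);cv2.imwrite("pics/w8.png",p["img"])
im=p["img"]
cv2.imwrite("pics/w8c.png",cv2.convertScaleAbs(cv2.resize(im[60:240,170:390],None,fx=3.3,fy=3.3,interpolation=cv2.INTER_CUBIC)[:600],alpha=1.2))
q=read_camera("side");cv2.imwrite("pics/s8c.png",cv2.resize(q["img"][180:280,150:290],None,fx=5.7,fy=5.7,interpolation=cv2.INTER_CUBIC))
E
```

```text
[0.56111955 0.08360675 0.17228995] [-1.79865603e+02 -3.26405708e-02  3.37755758e+00] 0.015872330645270053 [ 0.26213791 -0.12578584 -2.73137466]
```

View pics/w8c.png

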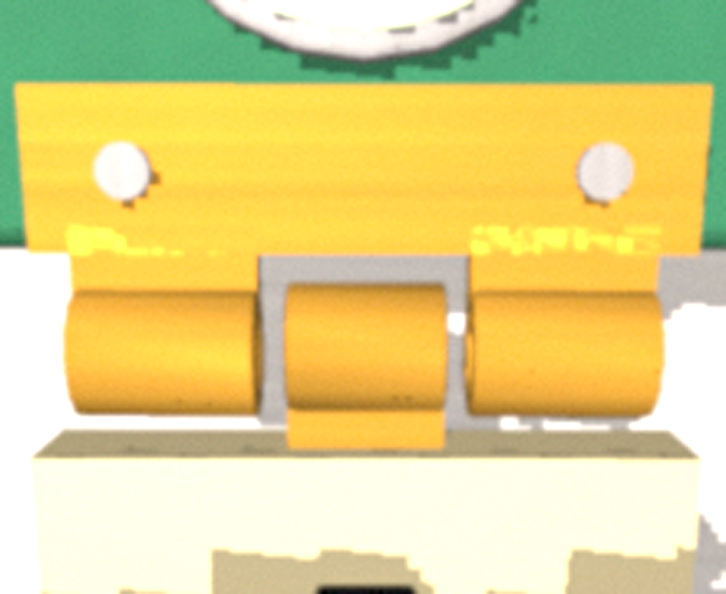

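View pics/s8c.png

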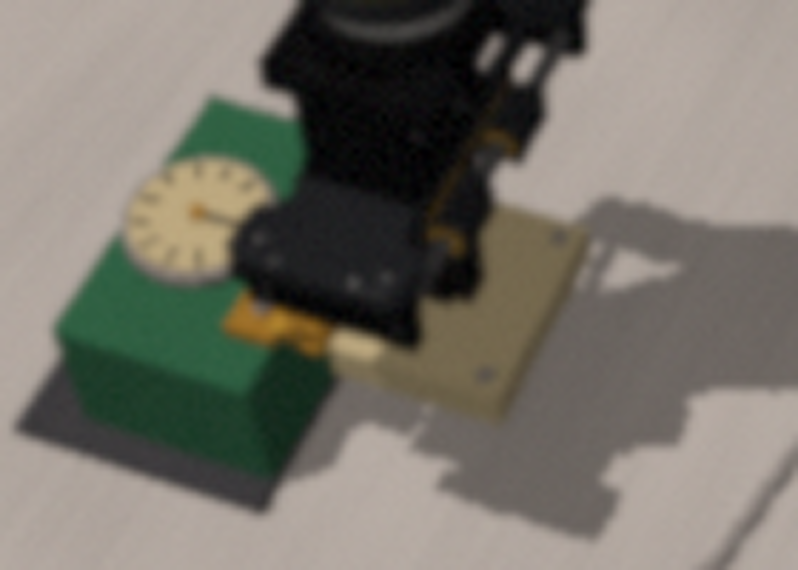

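```bash
cat > w8.py <<'E'
from m import *
im=cv2.imread("pics/w8.png").astype(float)
p=dict(K,world_from_camera=np.load("w8T.npy"))
def edges(row,u0,u1,ch):
    l=cv2.GaussianBlur(im,(1,5),0)[row,u0:u1,ch];d=np.diff(l);i=np.argmax(abs(d));j=slice(max(i-2,0),i+3);w=abs(d[j]);return u0+(np.arange(len(d))[j]*w).sum()/w.sum()+.5
# blue channel separates brass/white
for v in range(150,186,4): print(v,"stand L",round(edges(v,184,196,0),2),"R",round(edges(v,364,378,0),2),"brkt",round(edges(v,252,261,0),2),round(edges(v,300,309,0),2))
for v in range(198,216,3): print(v,"tray",round(edges(v,174,190,0),2),round(edges(v,372,390,0),2))
E
python3 w8.py
```

```text
150 stand L 191.04 R 368.93 brkt 256.18 304.67
154 stand L 189.79 R 370.0 brkt 255.73 304.99
158 stand L 189.18 R 370.41 brkt 255.62 304.92
162 stand L 188.85 R 370.73 brkt 255.54 305.3
166 stand L 188.88 R 370.74 brkt 255.53 305.22
170 stand L 189.02 R 370.68 brkt 255.62 305.13
174 stand L 189.56 R 369.96 brkt 255.82 304.95
178 stand L 190.2 R 369.5 brkt 256.06 304.73
182 stand L 191.57 R 368.19 brkt 256.62 304.08
198 tray 179.63 381.03
201 tray 178.68 381.91
204 tray 179.07 381.86
207 tray 179.17 381.4
210 tray 179.47 381.16
213 tray 179.84 381.22
```

Sub-pixel check at the hinge line:

| Feature | Scale (px/mm) | Mid column (px) |
|---|---|---|
| Stand knuckles | 2.067 | 279.8 |
| Bracket knuckle | 2.073 | 280.4 |

So the heights agree to about 0.5 mm and the lateral offset is about 0.3 mm. The tube rows coincide at crop rows 284–415, and the force shows only the bracket's weight. I'll confirm it is steady and hand in.

carry_out --increments "0 0 0 0 0 0 0;0 0 0 0 0 0 0"

```text
time_s: 11.72
tool_pos: [0.561, 0.0836, 0.1723]
tool_rot: [-179.9, -0.0, 3.4]
force: [0.4, -0.5, -1.5]
grip_width: 0.016
```

```bash
python3 - <<'E'
from cell import *
o=get_obs();print(o["tool_pos"],o["tool_rot"],o["grip_width"],o["force"],abs(o["joint_velocities"]).max())
if abs(o["tool_pos"]-[.5611,.0836,.1723]).max()<.0015: print(sign_off())
E
```

```text
[0.56102958 0.08360894 0.17230895] [-1.79868386e+02 -3.11340877e-02  3.38008906e+00] 0.016012159820897175 [ 0.41471182 -0.52806654 -1.48814905] 0.1460671931472105
the job is handed in; nothing more can be done
None
```

I gripped the narrow-knuckle cream bracket by its stem with 30 N and slid its knuckle into the gap of the green stand's hinge from the front. I handed the job in at about 11.7 s, still holding it there level.

- **Alignment:** in the last wrist picture and tool readings the bore was about 0.3 mm from mid-gap and within about 0.5 mm of the hinge line in height and fore-and-aft. The axes were parallel to about 0.1°.
- **Forces and steadiness:** the tool carried only the bracket's weight, with no sign of contact with the stand. The grip width was 16 mm and the arm was steady.
- **Disagreements:** early height estimates from the picture scale, using hand-read edges, disagreed with the arm's own reading by up to 4 mm. The final sub-pixel check agreed with it. Straight moves also drifted up to 16 mm early on, before the grasp, and I corrected that.
- **Not checked:** the side view of the hinge was largely hidden by the gripper, so it could not confirm the height independently. I did not measure the other objects again at the end; the arm never went close to them.

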